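# Clear the chips and press a gearbox cover onto its dowels

### The arm

A 6-joint arm with a two-finger parallel gripper is mounted at the origin on the work surface. World frame = base frame: x ahead of the robot, y to its left, z up, the work surface at z = 0. Lengths are in mm, angles in rad, forces in N, time in s.
With the tool pointing down it reaches from about 300 to 775 mm from the base axis. Payload 14.6 kg.
Tool frame: the origin (TCP) lies between the finger pads; the fingertips stand manip.tip_reach ahead of it and the grasp point (between the pads) lies 5 mm behind it (manip.tip_reach is the distance from the TCP to the fingertips, in mm); z points along the fingers, y is the line along which they close (so a half turn about z gives the same grasp; the last joint's range is limited). The gripper opens to 94 mm and grips with 3 to 60 N. Pads are 16 mm wide; open, the fingers measure 119 mm over their backs; the gripper's body (75 mm by 177 mm) begins 78 mm behind the grasp point.
Start: joints at [1.231, 0.3, 1.521, -0, 1.321, -0.067], TCP at [148.184, 529.652, 219.446] pointing down, gripper open.
Joint ranges: [-3.03, 3.03], [-0.79, 2.21], [0.23, 2.52], [-1.04, 4.18], [0, 3.07], [-2.55, 2.55]. Speed limits (rad/s): [2.22, 2.22, 2.57, 3.14, 3.14, 3.14].

### API

Orientations are given as [roll, pitch, yaw] about the fixed x, y, z axes, in that order (R = Rz(yaw) Ry(pitch) Rx(roll)).
In Python, from cell import manip gives the robot as it stands. The module is installed in compiled form; this text tells all that it offers.
- The arm moves only by the shell command python3 -m creep 'ROWS' [FORCE]. ROWS is JSON, a list of rows, each a list of 3 entries, a list of its own where there are three numbers: the opening, from -1 (shut) to 1 (fully open), then the shift along the tool's x, y, z in cm, then the turn about the tool's z in units of 5 degrees (1.0 is 5 degrees). In form: [[grip, [tx, ty, tz], roll], ...]. A call has 1 to 12 rows; each row is the pose to reach, as a shift and turn from the pose commanded when the call began, along the tool's axes at that moment; what a row does not reach only later rows make up. A row lasts 1/10 s, in which the tool goes at most 50 mm and 8.59 degrees, less where a joint would pass 70% of its speed; a pose out of reach is approached as far as the arm can. A call with a gripper value outside its range is refused whole. The fingers move at their own pace and stop on an object; FORCE is the grip in N (left out, the last holds). Time passes only in rows, so rows that repeat a pose let the fingers close. It gives the time, the measured TCP pose, the force, the opening and the grip force at its end, in the units of the state.
- manip.read_state(): the state, without advancing time (a new reading comes with each control period).
- manip.camera(name): name is "side" or "top"; returns the picture (400x640x3 uint8, red, green, blue); there is no depth.
- manip.camera_params(name): a dict with "fovy" (degrees; the focal length in pixels is half the picture's height over the tangent of half this angle, whatever the lens; pixels are square), "cx", "cy" (the principal point, pixels), "origin" and "attitude" of the camera in the world. Camera axes: x right, y down, z forward; pixel columns grow to the right and rows downward; lengths in mm; the calibration is good to about 2 mm. A picture is of the moment at which its call begins. camera_params takes no time and is no camera call.
- manip.sign_off(): hands the job in; it is judged then, once.
The state is a dict: "clock": time; "joints": joint angles; "qd": joint speeds; "effort": joint torques, N m; "eef_pos": TCP position; "eef_rot": TCP orientation; "wrist_force": force on the tool from outside, world axes, zero at the start; "moment": the same for the moment, N m; "finger_gap": finger opening in mm; "finger_force": force on a finger pad.
Only numpy, scipy, OpenCV 4.12 (cv2) and the standard library are available. Lean on these libraries where they do the work, as an engineer would, in place of code of your own. Each camera call takes 0.05 s, during which the arm holds its last target. There are 200 camera calls.

### The job

With the orange scraper block, sweep the three brass chips off the face of the lower gearbox housing into the blue catch tray beside it, not touching the chips with the gripper or the cover, and stand the scraper upright back on the bench, clear of the fixture. Then fit the white cover onto the two dowels, press it flush so that the sprung lower half goes fully down to its stop, and finish while still holding the pair pressed down like that. Leave the servo, the tape roll and the phone where they are.

Things in the scene. Friction and masses are not known exactly. Their poses are not given: they have to be found in the camera images.
- fixture: fixed aluminium fixture, base plate 180 x 175 x 12 mm. Origin on the bench under the centre of the lower housing half; x along the line of the dowels, z up. On its -y side, right beside the lower half, is the blue open catch tray: floor 12 mm above the bench, inside x -76 to 76 mm, y -35 to -117 mm, walls up to 28 mm above the bench. The dowels are its highest part.
- face (a point): centre of the flat top (mating) face of the dark grey lower housing half, axes as the fixture's, over its origin. The half is 140 (x) x 70 (y) mm; face 48 mm above the bench when not pressed. Two steel dowels stand on it at x = -54 and +54 mm, y = 0: 8 mm diameter, 14 mm tall, the upper 6 mm tapering to 3.6 mm.
- nest (a joint): vertical travel of the lower half on its springs (m): 0 = up (start), grows as it is pressed down, 0.005 = on its stop. The cover's weight alone does not move it; with the cover on it starts to sink at about 4 N of push and reaches the stop at about 10 N (1 N more per mm); it rises again when the push ends.
- cover: loose white gearbox cover, about 0.3 kg, flat on the bench, right way up. Origin: centre of its underside. Flange 140 (x) x 70 (y) x 10 mm with two 10 mm through holes at x = -54 and +54 mm, y = 0 (fits either way round). On it, centred, a hump 56 (x) x 36 (y) mm, from 10 to 40 mm above the underside, to grip across its 36 mm. Seated, its origin coincides with point face.
- scraper: loose orange scraper block with a black rubber foot, standing upright on the bench: 78 (x) x 28 (y) x 48 mm tall, about 0.12 kg, origin at the centre of its underside; grip it across its 28 mm. It passes between the dowels (100 mm clear) with its long side along the dowel line.
- chip0: bright brass offcut (chip), 16 x 10 x 8 mm, 11 g, origin at the centre of its underside; starts lying on the face of the lower housing half, between the dowels, within 26 mm of the face's centre either way, the largest side down
- chip1: bright brass offcut (chip), 16 x 10 x 8 mm, 11 g, origin at the centre of its underside; starts lying on the face of the lower housing half, between the dowels, within 26 mm of the face's centre either way, the largest side down
- chip2: bright brass offcut (chip), 16 x 10 x 8 mm, 11 g, origin at the centre of its underside; starts lying on the face of the lower housing half, between the dowels, within 26 mm of the face's centre either way, the largest side down
- servo: bystander: black servo motor, 54 x 30 x 40 mm, origin at the centre of its underside, on the bench beyond the fixture
- tape: bystander: yellow tape roll lying flat, 72 mm across, 24 mm high, origin at the centre of its underside
- phone: bystander: black phone lying flat beyond the fixture, 75 x 150 x 8 mm, origin at the centre of its underside
Mind the look-alikes: they are no part of the job. There is more than one size of the scraper; the one meant has the size given above. Of the things that look like the cover, take the one that is farthest to the robot's left at the start.

How it is judged (in metres and radians):
On the way, in this order (a step that is already met when the one before it is completed fails the run):
1. the scraper is gripped and lifted (height (world z) of scraper above 0.03 m and contact force between the fingers and scraper above 1 N), for 0.2 s.
2. all three chips are off the face and lie in the catch tray (y of chip0 in the frame of fixture between -0.119 and -0.036 m and x of chip0 in the frame of fixture between -0.078 and 0.078 m and z of each of chip0, chip1, chip2 in the frame of fixture below 0.034 m and y of chip1 in the frame of fixture between -0.119 and -0.036 m and x of chip1 in the frame of fixture between -0.078 and 0.078 m and y of chip2 in the frame of fixture between -0.119 and -0.036 m and x of chip2 in the frame of fixture between -0.078 and 0.078 m), for 0.2 s.
3. the scraper stands upright on the bench, released (height (world z) of scraper below 0.006 m and angle between scraper's own z axis and vertical below 0.15 rad and contact force between the fingers and scraper below 0.2 N), for 0.2 s.
At the end, for the whole second after the job is handed in: Cover flush on the lower half (within 2 mm in height, 4 mm sideways, 0.06 rad) and held by the gripper, the nest pressed more than 4 mm of its 5 mm; all chips low in the catch tray; scraper standing upright on the bench (tilt below 0.15 rad) (all of step 2 and height (world z) of scraper below 0.006 m and angle between scraper's own z axis and vertical below 0.15 rad and z of cover in the frame of face between -0.003 and 0.002 m and horizontal distance between cover and face below 0.004 m and angle between the x axis of cover and the x axis of face, either way round below 0.06 rad and angle between cover's own z axis and vertical below 0.06 rad and value of joint nest above 0.004 m and contact force between the fingers and cover above 2 N); the arm keeps its last pose, push and grip.
It fails at once if the gripper or arm touches a chip (contact force between any of the arm, the fingers and chip0 above 0.5 N or contact force between any of the arm, the fingers and chip1 above 0.5 N or contact force between any of the arm, the fingers and chip2 above 0.5 N).
It fails at once if the cover touches a chip (contact force between cover and chip0 above 0.5 N or contact force between cover and chip1 above 0.5 N or contact force between cover and chip2 above 0.5 N).
It fails at once if a bystander is moved more than 30 mm (distance of any of servo, tape, phone from where it was at the start of the episode above 0.03 m).
It also fails if it takes over 61 s, if anything falls off the work surface, if the arm or the gripper's body presses on something with over 40 N, if the wrist force passes 120 N, or if a joint passes its speed limit or range.

## Working session

There is one attempt and no reset: what is moved stays moved. The work goes in short steps, Python scripts to look and compute and a shell command to move; the robot and the scene stay as the last step left them, time stands still between calls to the robot, and variables do not carry over. Pictures are saved under pics/ and viewed, at most 10 in all, crops included, and the job is handed in when it is done.

```bash
mkdir -p pics; python3 - <<'E'
from cell import manip
import cv2,json
for n in("side","top"):
    im=manip.camera(n); cv2.imwrite(f"pics/{n}0.png",im[:,:,::-1]); print(manip.camera_params(n))
print(manip.read_state(),manip.tip_reach)
E
```

```text
{'fovy': 49.70358118804292, 'cx': 323.39702845661947, 'cy': 197.3174839754311, 'origin': array([407.62307019, 783.86902677, 653.83791072]), 'attitude': array([-2.17699631,  0.01214392, -2.96211007])}
{'fovy': 51.955885883729856, 'cx': 319.50883015669734, 'cy': 198.0870270864271, 'origin': array([ 392.82624993,  -68.48311854, 1194.30730942]), 'attitude': array([-2.99145265,  0.01267824, -1.56026938])}
{'clock': 0.1, 'joints': array([ 1.23141105e+00,  3.00381130e-01,  1.52151077e+00, -4.57889033e-06,
        1.32069731e+00, -6.66135474e-02]), 'qd': array([-0.00081272, -0.00094891, -0.00166961,  0.00142021, -0.00022447,
       -0.00064677]), 'effort': array([-2.20247862e-04, -5.32645261e+01, -3.53285587e+01,  7.09613808e-02,
        2.35044491e-02, -3.09613677e-05]), 'eef_pos': array([148.1094554 , 529.45661525, 218.96541535]), 'eef_rot': array([-3.14059801e+00, -6.19095815e-05,  2.86882203e+00]), 'wrist_force': array([-0.81162091,  0.52111745,  0.36228053]), 'moment': array([ 0.03996239,  0.01581177, -0.00918551]), 'finger_force': 0.0, 'finger_gap': 93.81921111031397} 14.0
```

View pics/side0.png

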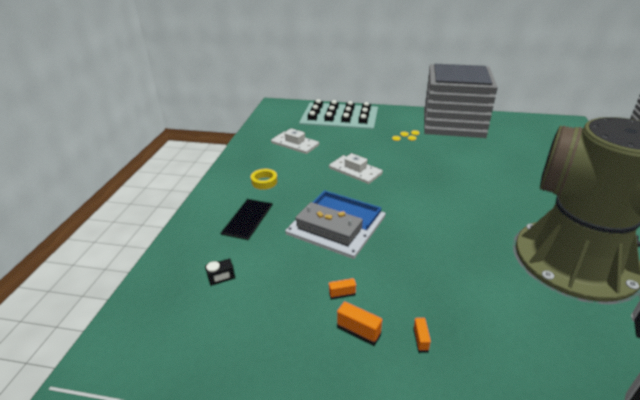

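View pics/top0.png

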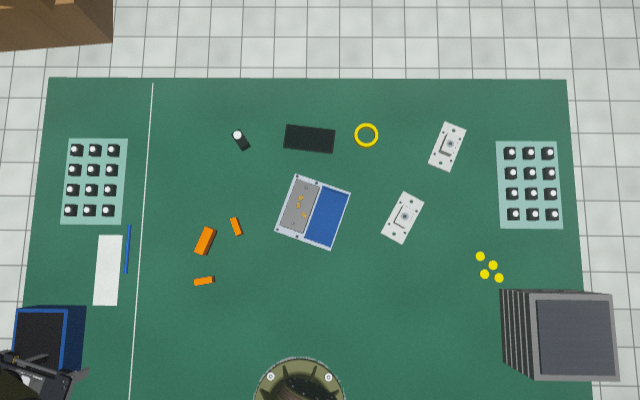

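Top view: the large orange block is at px (205,241), with smaller look-alikes at (236,226) and (204,281). The fixture is at (312,212) with its tray to the right. Covers are at (404,217), which is the leftmost, and (448,147). Next I'll enlarge the crops.

```bash
cat > h.py <<'E'
import numpy as np,cv2
from scipy.spatial.transform import Rotation as R
from cell import manip
def cam(n):
    p=manip.camera_params(n); f=200/np.tan(np.radians(p['fovy']/2))
    return np.array(p['origin']),R.from_euler('xyz',p['attitude']).as_matrix(),f,p['cx'],p['cy']
def ray(n,uv):
    o,M,f,cx,cy=cam(n); d=M@np.array([(uv[0]-cx)/f,(uv[1]-cy)/f,1]); return o,d/np.linalg.norm(d)
def plane(n,uv,z):
    o,d=ray(n,uv); return o+d*(z-o[2])/d[2]
def tri(us,ut):
    o1,d1=ray('side',us);o2,d2=ray('top',ut)
    s=np.linalg.lstsq(np.c_[d1,-d2],o2-o1,rcond=None)[0]
    a,b=o1+s[0]*d1,o2+s[1]*d2
    return (a+b)/2,np.linalg.norm(a-b)
def proj(n,P):
    o,M,f,cx,cy=cam(n); q=M.T@(np.array(P)-o); return np.array([cx+f*q[0]/q[2],cy+f*q[1]/q[2]])
E
python3 - <<'E'
import cv2,numpy as np
s=cv2.imread('pics/side0.png');t=cv2.imread('pics/top0.png')
def c(im,x,y,w,h,k): 
    r=cv2.resize(im[y:y+h,x:x+w],None,fx=k,fy=k,interpolation=cv2.INTER_CUBIC)
    return r
m=np.zeros((600,800,3),np.uint8)
for im,x,y,w,h,k,X,Y in [(t,270,170,84,84,4,0,0),(t,378,186,50,62,4,340,0),(t,185,220,40,40,4,545,0),(s,284,188,104,66,4,0,340),(s,326,150,60,34,4,420,340),(s,330,298,56,48,3,420,480),(t,425,115,48,62,3,650,170)]:
    r=c(im,x,y,w,h,k)[:600-Y,:800-X]; m[Y:Y+r.shape[0],X:X+r.shape[1]]=r
cv2.imwrite('pics/m1.png',m)
E
```

```text
(no output)
```

View pics/m1.png

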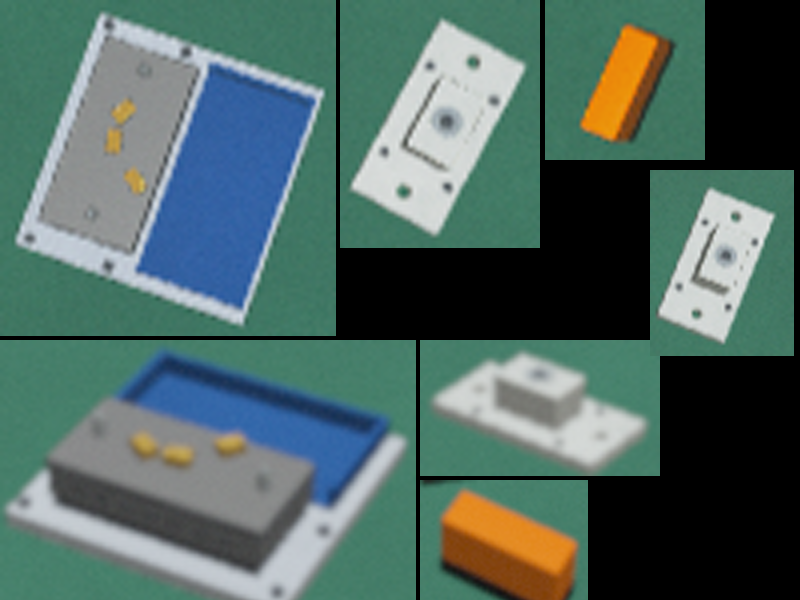

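The enlargement shows the face with dowels at montage px (145,70) and (91,213), the scraper's bright top face, and the cover with its two holes and hump. Next I'll take measurements with masks.

```bash
cat > meas.py <<'E'
from h import *
def blob(im,box,f):
    x,y,w,h=box; hsv=cv2.cvtColor(im,cv2.COLOR_BGR2HSV)
    m=np.zeros(im.shape[:2],np.uint8); m[y:y+h,x:x+w]=f(hsv[y:y+h,x:x+w].astype(int))*255
    K=4; M=cv2.threshold(cv2.resize(m,None,fx=K,fy=K,interpolation=cv2.INTER_CUBIC),127,255,0)[1]
    c=max(cv2.findContours(M,0,2)[0],key=cv2.contourArea)
    mo=cv2.moments(c); cen=(np.array([mo['m10'],mo['m01']])/mo['m00']+.5)/K-.5
    hull=cv2.convexHull(c)
    q=cv2.approxPolyN(hull,4,ensure_convex=True)[0]if hasattr(cv2,'approxPolyN') else cv2.boxPoints(cv2.minAreaRect(c))
    return cen,(q+.5)/K-.5,cv2.contourArea(c)/K/K
def rect(q,n,z):
    P=np.array([plane(n,u,z) for u in q]); e=np.roll(P,-1,0)-P; L=np.linalg.norm(e,axis=1)
    k=0 if L[0]+L[2]>L[1]+L[3] else 1
    v=e[k]-e[k+2]; return P.mean(0),L,np.degrees(np.arctan2(v[1],v[0]))%180
E
python3 - <<'E'
from meas import *
np.set_printoptions(precision=1,suppress=True)
s=cv2.imread('pics/side0.png');t=cv2.imread('pics/top0.png')
org=lambda h:(h[...,0]<20)&(h[...,1]>150)&(h[...,2]>200)
grey=lambda h:(h[...,1]<45)&(h[...,2]>90)&(h[...,2]<175)
wh=lambda h:(h[...,1]<45)&(h[...,2]>185)
blue=lambda h:(h[...,0]>100)&(h[...,0]<125)&(h[...,1]>120)
for p in [(205,238),(211,243)]: print('or top',cv2.cvtColor(t,cv2.COLOR_BGR2HSV)[p[1],p[0]])
for p in [(358,310),(358,322),(377,330)]: print('or side',cv2.cvtColor(s,cv2.COLOR_BGR2HSV)[p[1],p[0]])
for n,im,p in [('facetop',t,(290,205)),('faceside',s,(340,220)),('wallside',s,(325,229)),('plate',t,(305,250)),('cov',t,(394,220)),('humpside',s,(356,160)),('humpwall',s,(352,166)),('flside',s,(340,168))]: print(n,cv2.cvtColor(im,cv2.COLOR_BGR2HSV)[p[1],p[0]])
for name,im,n,box,f,z in [('scr',t,'top',(190,222,32,36),org,48),('face',t,'top',(272,170,60,75),grey,48),('cov',t,'top',(378,186,50,62),wh,10),('tray',t,'top',(300,180,55,75),blue,20)]:
    c,q,a=blob(im,box,f); P,L,an=rect(q,n,z); print(name,c,q.tolist(),a,'P',P,L,an)
E
```

```text
or top [ 17 244 235]
or top [33 51 50]
or side [ 16 223 229]
or side [ 14 226 161]
or side [ 14 225 152]
facetop [ 90   5 145]
faceside [ 90   6 139]
wallside [120   7  76]
plate [ 80 121 116]
cov [ 64  16 115]
humpside [ 90   7 189]
humpwall [ 40  13 122]
flside [ 75   6 185]
scr [203.1 240.4] [[213.625, 229.125], [202.125, 254.875], [192.875, 251.125], [204.125, 225.875]] 242.9375 P [444.4 271.3  48. ] [77.2 28.2 75.8 28.6] 158.45043032603346
face [299.3 205.5] [[322.125, 181.875], [303.125, 234.375], [278.125, 225.375], [294.625, 172.375]] 1289.84375 P [550.9   4.   48. ] [158.   74.6 157.9  83.2] 162.52727581934602
cov [402.1 217.4] [[424.375, 201.875], [401.625, 244.625], [379.875, 232.375], [402.625, 190.375]] 1124.21875 P [ 518.2 -291.2   10. ] [141.7  70.7 140.5  70.7] 151.19089950311326
tray [326.1 215.9] [[348.875, 194.125], [330.125, 246.875], [303.375, 237.125], [321.875, 184.875]] 1502.6875 P [519.9 -71.3  20. ] [161.3  81.1 160.4  82.8] 161.0292009636055
```

```bash
python3 - <<'E'
from meas import *
np.set_printoptions(precision=1,suppress=True)
s=cv2.imread('pics/side0.png');t=cv2.imread('pics/top0.png')
org=lambda h:(h[...,0]<25)&(h[...,1]>150)&(h[...,2]>195)
def grey(lo,hi):
    def g(h):
        m=((h[...,1]<45)&(h[...,2]>lo)&(h[...,2]<hi)).astype(np.uint8)
        m=cv2.morphologyEx(m,2,np.ones((5,5),np.uint8)); return cv2.morphologyEx(m,3,np.ones((9,9),np.uint8))
    return g
wt=lambda h:(h[...,1]<45)&(h[...,2]>160)
R_={}
for k,n,im,box,f,z in [('scr','top',t,(190,222,32,36),org,48),('scr','side',s,(330,298,56,48),org,48),
  ('face','top',t,(272,170,60,75),grey(115,165),48),('face','side',s,(290,195,80,50),grey(110,165),48),]:
    c,q,a=blob(im,box,f); P,L,an=rect(q,n,z); R_[k,n]=c;print(k,n,c,q.round(1).tolist(),'P',P,L,an)
for k in('scr','face'): print(k,tri(R_[k,'side'],R_[k,'top']))
# cover: hump top in top view -> predicted side; hump top centre seen in side (dark ring) 
H=cv2.cvtColor(s,cv2.COLOR_BGR2HSV)
# ring: darkest blurred in boxes
def dark(im,x,y,w,h):
    g=cv2.GaussianBlur(cv2.cvtColor(im,cv2.COLOR_BGR2GRAY),(0,0),1).astype(float)[y:y+h,x:x+w]
    W=np.clip(np.median(g)-15-g,0,None); Y,X=np.mgrid[y:y+h,x:x+w]; return np.array([(W*X).sum(),(W*Y).sum()])/W.sum()
rt=dark(t,482-84,0+210,14,13) ; rs=dark(s,350,155,13,8); print('ring',rt,rs,tri(rs,rt))
hs=[dark(t,407,198,9,8),dark(t,474-80,230,9,8)]
print('holes',hs,[plane('top',h,10) for h in hs])
for nm,ut in [('cov holes side', (377.,173.))]: pass
ds=[(145,70),(91,213)]; 
dt=[np.array([270+(x+.5)/4-.5,170+(y+.5)/4-.5]) for x,y in ds]; dsd=[np.array([284+(x+.5)/4-.5,188+(y-340+.5)/4-.5]) for x,y in [(97,428),(262,482)]]
for a in dt: 
    print('dowel top z62',plane('top',a,62),[tri(b,a) for b in dsd])
fc=lambda x,y:None
E
```

```text
scr top [203.1 240.5] [[213.4, 229.6], [201.9, 255.1], [192.6, 251.4], [204.4, 225.1]] P [444.3 271.6  48. ] [76.6 28.2 78.9 28.8] 158.2962493921749
scr side [359.8 315.1] [[382.4, 318.4], [375.6, 329.6], [336.4, 311.1], [344.1, 300.9]] P [443.4 273.3  48. ] [27.7 77.5 27.9 76.9] 158.45809528784977
face top [298.6 205.7] [[319.6, 186.1], [302.1, 233.9], [277.9, 225.1], [295.6, 178.1]] P [544.2   5.8  48. ] [143.7  72.4 142.5  72.2] 160.7096968287762
face side [328.6 218.8] [[362.9, 218.9], [348.9, 236.4], [294.4, 217.1], [309.9, 201.6]] P [544.6   5.8  48. ] [ 71.1 141.6  70.4 142.1] 160.37800235447304
scr (array([443.1, 272.2,  46. ]), np.float64(1.2268867754524952))
face (array([543.9,   6.6,  46.4]), np.float64(0.14137378787852564))
ring [403.6 215.4] [357.8 157. ] (array([ 514.7, -288. ,   48.4]), np.float64(8.80275486395847))
holes [array([410.9, 201.1]), array([394.4, 233.5])] [array([ 565.3, -317.3,   10. ]), array([ 470.8, -267.8,   10. ])]
dowel top z62 [594.7 -13.8  62. ] [(array([596.7, -13.3,  51.9]), np.float64(0.2709206852613107)), (array([548. , -11.6,  35.4]), np.float64(101.32356393130647))]
dowel top z62 [494.  22.  62.] [(array([538.8,  28.1,  84. ]), np.float64(94.45719360222083)), (array([494.6,  22.8,  52.7]), np.float64(0.40893081194259817))]
```

```bash
cat > go.py <<'E'
import sys
from h import *
# target x y z yawdeg(mod 180) -> shift cm in tool axes and turn units
t=list(map(float,sys.argv[1:5])); s=manip.read_state()
M=R.from_euler('xyz',s['eef_rot']).as_matrix(); y=np.degrees(s['eef_rot'][2])
d=M.T@(np.array(t[:3])-s['eef_pos'])/10; a=(y-t[3]+90)%180-90
print('shift',d.round(2),'turn',round(a/5,2),'clock',s['clock'],s['eef_pos'].round(1),s['eef_rot'].round(3),s['wrist_force'].round(1),s['finger_gap'],s['finger_force'],'j6',s['joints'][5].round(2))
E
python3 go.py 443.9 272.2 150 158.4
```

```text
shift [-35.42 -16.8    6.91] turn 1.19 clock 0.1 [148.1 529.5 219. ] [-3.141 -0.     2.869] [-0.8  0.5  0.4] 93.81921111031397 0.0 j6 -0.07
```

```bash
python3 -m creep '[[0.5,[-35.4,-16.8,6.9],1.2],[0.5,[-35.4,-16.8,6.9],1.2],[0.5,[-35.4,-16.8,6.9],1.2],[0.5,[-35.4,-16.8,6.9],1.2],[0.5,[-35.4,-16.8,6.9],1.2],[0.5,[-35.4,-16.8,6.9],1.2],[0.5,[-35.4,-16.8,6.9],1.2],[0.5,[-35.4,-16.8,6.9],1.2],[0.5,[-35.4,-16.8,6.9],1.2],[0.5,[-35.4,-16.8,6.9],1.2],[0.5,[-35.4,-16.8,6.9],1.2],[0.5,[-35.4,-16.8,6.9],1.2]]' 25; python3 go.py 443.9 272.2 32 158.4
```

```text
clock: 1.3
eef_pos: [443.1, 273.4, 150.7]
eef_rot: [3.141, 0.0, 2.766]
wrist_force: [0.3, 0.3, -0.6]
finger_gap: 70.2
finger_force: 0.0
shift [-0.12 -0.09 11.87] turn 0.01 clock 1.3 [443.1 273.4 150.7] [3.141 0.    2.766] [ 0.3  0.3 -0.6] 70.21037083616227 0.0 j6 -0.71
```

```bash
python3 -m creep '[[0.5,[0,0,4],0],[0.5,[0,0,8],0],[0.5,[0,0,11],0],[0.5,[0,0,11.8],0],[0.5,[0,0,11.8],0],[-0.6,[0,0,11.8],0],[-0.6,[0,0,11.8],0],[-0.6,[0,0,11.8],0],[-0.6,[0,0,11.8],0],[-0.6,[0,0,11.8],0],[-0.6,[0,0,11.8],0]]' 25; python3 go.py 443.9 272.2 170 158.4
```

```text
clock: 2.4
eef_pos: [444.0, 272.5, 32.7]
eef_rot: [3.141, 0.0, 2.764]
wrist_force: [-1.0, 0.7, 3.6]
finger_gap: 27.8
finger_force: 25.0
shift [-1.000e-02 -3.000e-02 -1.373e+01] turn -0.01 clock 2.4 [444.  272.5  32.7] [3.141 0.    2.764] [-1.   0.7  3.6] 27.818776413255595 25.000534057617188 j6 -0.71
```

```bash
python3 -m creep '[[-0.6,[0,0,-2],0],[-0.6,[0,0,-5],0],[-0.6,[0,0,-8],0],[-0.6,[0,0,-10.5],0],[-0.6,[0,0,-10.5],0],[-0.6,[0,0,-10.5],0]]'; python3 go.py 563.4 58 140 160.4
```

```text
clock: 3.0
eef_pos: [443.7, 272.4, 137.0]
eef_rot: [-3.141, -0.0, 2.764]
wrist_force: [-0.6, -0.9, -1.9]
finger_gap: 28.0
finger_force: 25.0
shift [-19.03 -15.52  -0.3 ] turn -0.41 clock 3.0 [443.7 272.4 137. ] [-3.141 -0.     2.764] [-0.6 -0.9 -1.9] 27.956686750454164 24.99977946281433 j6 -0.71
```

```bash
python3 -m creep '[[-0.6,[-3.8,-3.1,-0.3],-0.1],[-0.6,[-7.6,-6.2,-0.3],-0.2],[-0.6,[-11.4,-9.3,-0.3],-0.3],[-0.6,[-15.2,-12.4,-0.3],-0.4],[-0.6,[-18,-14.7,-0.3],-0.4],[-0.6,[-19,-15.5,-0.3],-0.4],[-0.6,[-19,-15.5,-0.3],-0.4],[-0.6,[-19,-15.5,-0.3],-0.4],[-0.6,[-19,-15.5,-0.3],-0.4]]'; python3 go.py 563.4 58 82 160.4
python3 - <<'E'
from h import *
s=manip.camera('side')[:,:,::-1];t=manip.camera('top')[:,:,::-1]
a=cv2.resize(s[150:270,260:420],None,fx=5,fy=5,interpolation=2)[:600]
cv2.imwrite('pics/a2.png',a)
E
```

```text
clock: 3.9
eef_pos: [562.7, 59.8, 140.1]
eef_rot: [-3.141, -0.001, 2.801]
wrist_force: [0.2, 0.3, -1.9]
finger_gap: 28.3
finger_force: 25.0
shift [-0.13 -0.14  5.81] turn 0.01 clock 3.9 [562.7  59.8 140.1] [-3.141e+00 -1.000e-03  2.801e+00] [ 0.2  0.3 -1.9] 28.330210865950043 24.999868869781494 j6 -1.19
```

View pics/a2.png

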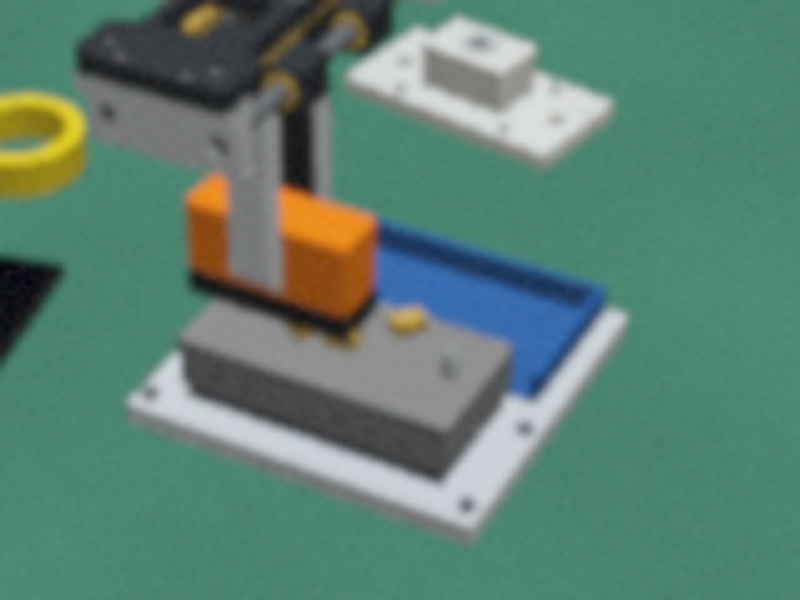

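The scraper is held level above and behind the face, and the chips at crop px (300–410, 320–335) are clear of its path down. I'll lower it next.

```bash
python3 -m creep '[[-0.6,[0,0,2],0],[-0.6,[0,0,4],0],[-0.6,[0,0,5.2],0],[-0.6,[0,0,5.8],0],[-0.6,[0,0,5.8],0],[-0.6,[0,0,5.8],0],[-0.6,[0,0,5.8],0]]'; python3 go.py 532.4 -28.7 82 160.4
```

```text
clock: 4.7
eef_pos: [563.7, 58.4, 83.3]
eef_rot: [3.141, 0.001, 2.799]
wrist_force: [-0.5, -1.0, -1.5]
finger_gap: 28.0
finger_force: 25.0
shift [ 0.02 -9.26  0.12] turn -0.01 clock 4.7 [563.7  58.4  83.3] [3.141e+00 1.000e-03 2.799e+00] [-0.5 -1.  -1.5] 28.023964917996455 24.99985009431839 j6 -1.19
```

```bash
python3 -m creep '[[-0.6,[0,0,0.1],0],[-0.6,[0,-0.8,0.1],0],[-0.6,[0,-1.6,0.1],0],[-0.6,[0,-2.3,0.1],0],[-0.6,[0,-3,0.1],0],[-0.6,[0,-3.7,0.1],0],[-0.6,[0,-4.4,0.1],0],[-0.6,[0,-5.1,0.1],0],[-0.6,[0,-5.8,0.1],0],[-0.6,[0,-6.5,0.1],0],[-0.6,[0,-7.2,0.1],0]]'; python3 go.py 532.4 -28.7 82 160.4
```

```text
clock: 5.8
eef_pos: [538.9, -10.0, 81.5]
eef_rot: [3.142, 0.0, 2.799]
wrist_force: [-0.4, -0.1, -0.3]
finger_gap: 27.9
finger_force: 25.0
shift [-0.01 -1.98 -0.05] turn -0.01 clock 5.8 [538.9 -10.   81.5] [3.142 0.    2.799] [-0.4 -0.1 -0.3] 27.877128852147752 24.99972403049469 j6 -1.31
```

```bash
python3 -m creep '[[-0.6,[0,-0.6,0],0],[-0.6,[0,-1.2,0],0],[-0.6,[0,-1.8,0],0],[-0.6,[0,-2.4,0],0],[-0.6,[0,-2.8,0],0],[-0.6,[0,-2.8,0],0],[-0.6,[0,-2.8,0],0],[-0.6,[0,-2.8,-2],0],[-0.6,[0,-1,-5],0],[-0.6,[0,3,-6],0],[-0.6,[0,6,-6],0],[-0.6,[0,8,-6],0]]'
python3 - <<'E'
from h import *
s=manip.camera('side')[:,:,::-1];t=manip.camera('top')[:,:,::-1]
a=cv2.resize(s[170:265,270:400],None,fx=5,fy=5,interpolation=2)[:,:400*2]
b=cv2.resize(t[165:260,265:360],None,fx=3,fy=3,interpolation=2)
m=np.zeros((600,800,3),np.uint8);c=cv2.resize(a,None,fx=.75,fy=.75);m[:c.shape[0],:c.shape[1]]=c
b=b[:600-0]; m[300:,500:785]=0; m[310:595,500:785]=b
cv2.imwrite('pics/a3.png',m)
E
```

```text
clock: 7.0
eef_pos: [566.5, 68.0, 141.9]
eef_rot: [3.141, 0.001, 2.8]
wrist_force: [0.4, 0.2, -1.5]
finger_gap: 27.8
finger_force: 25.0
```

View pics/a3.png

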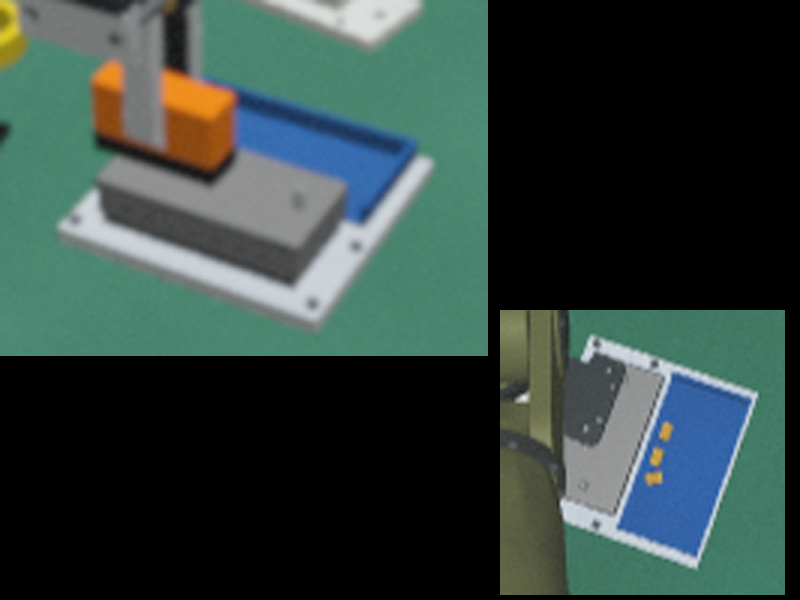

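All three chips lie in the tray, at crop px (653,478), (657,457) and (667,432). The scraper goes back to its starting place.

```bash
python3 go.py 443.9 272.2 137 160.4; python3 go.py 443.9 272.2 34 160.4
```

```text
shift [18.34 15.16  0.44] turn 0.02 clock 7.1 [566.3  68.2 141.3] [ 3.141 -0.     2.802] [ 0.2  0.  -1.5] 27.821027956102466 24.999908208847046 j6 -1.18
shift [18.34 15.15 10.74] turn 0.02 clock 7.1 [566.3  68.2 141.3] [ 3.141 -0.     2.802] [ 0.2  0.  -1.5] 27.821027956102466 24.999908208847046 j6 -1.18
```

```bash
python3 -m creep '[[-0.6,[3.8,3.1,0],0],[-0.6,[7.6,6.2,0],0],[-0.6,[11.4,9.3,0.4],0],[-0.6,[15.2,12.4,0.4],0],[-0.6,[17.5,14.5,0.4],0],[-0.6,[18.3,15.1,1],0],[-0.6,[18.3,15.1,4],0],[-0.6,[18.3,15.1,7],0],[-0.6,[18.3,15.1,9],0],[-0.6,[18.3,15.1,10],0],[-0.6,[18.3,15.1,10],0],[-0.6,[18.3,15.1,10],0]]'; python3 go.py 443.9 272.2 32.7 160.4
```

```text
clock: 8.3
eef_pos: [445.0, 269.4, 42.2]
eef_rot: [3.141, 0.001, 2.798]
wrist_force: [0.7, 0.7, -1.2]
finger_gap: 28.1
finger_force: 25.0
shift [0.2  0.23 0.95] turn -0.01 clock 8.3 [445.  269.4  42.2] [3.141e+00 1.000e-03 2.798e+00] [ 0.7  0.7 -1.2] 28.116603308803413 24.999870657920837 j6 -0.75
```

```bash
python3 -m creep '[[-0.6,[0,0,0.3],0],[-0.6,[0,0,0.6],0],[-0.6,[0,0,0.8],0],[-0.6,[0,0,0.9],0],[-0.6,[0,0,0.9],0],[-0.6,[0,0,0.9],0],[-0.6,[0,0,0.9],0]]'; python3 go.py 443.9 272.2 32.7 160.4
```

```text
clock: 9.0
eef_pos: [444.4, 269.6, 32.7]
eef_rot: [3.141, 0.0, 2.799]
wrist_force: [-2.6, 0.2, 4.8]
finger_gap: 27.9
finger_force: 25.0
shift [ 0.13  0.22 -0.  ] turn -0.01 clock 9.0 [444.4 269.6  32.7] [3.141 0.    2.799] [-2.6  0.2  4.8] 27.91698418492973 25.000893473625183 j6 -0.75
```

```bash
python3 -m creep '[[0.3,[0,0,0.9],0],[0.3,[0,0,0],0],[0.3,[0,0,0],0],[0.3,[0,0,0],0],[0.3,[0,0,0],0],[0.3,[0,0,0],0],[0.3,[0,0,-4],0],[0.3,[0,0,-8],0],[0.3,[0,0,-12],0],[0.3,[0,0,-15],0],[0.3,[0,0,-15],0],[0.3,[0,0,-15],0]]'; python3 go.py 518 -292 180 151.8
```

```text
clock: 10.2
eef_pos: [444.3, 269.6, 182.3]
eef_rot: [3.141, 0.0, 2.799]
wrist_force: [-0.2, -0.6, 0.0]
finger_gap: 61.0
finger_force: 0.0
shift [-25.81 -50.42   0.23] turn 1.71 clock 10.2 [444.3 269.6 182.3] [3.141 0.    2.799] [-0.2 -0.6  0. ] 60.974260244336605 0.0 j6 -0.75
```

```bash
python3 -m creep '[[0.3,[-25.8,-50.4,0.2],1.7],[0.3,[-25.8,-50.4,0.2],1.7],[0.3,[-25.8,-50.4,0.2],1.7],[0.3,[-25.8,-50.4,0.2],1.7],[0.3,[-25.8,-50.4,0.2],1.7],[0.3,[-25.8,-50.4,0.2],1.7],[0.3,[-25.8,-50.4,0.2],1.7],[0.3,[-25.8,-50.4,0.2],1.7],[0.3,[-25.8,-50.4,0.2],1.7],[0.3,[-25.8,-50.4,0.2],1.7],[0.3,[-25.8,-50.4,0.2],1.7],[0.3,[-25.8,-50.4,0.2],1.7]]'; python3 go.py 518 -292 180 151.8
python3 - <<'E'
from meas import *
np.set_printoptions(precision=1,suppress=True)
s=manip.camera('side')[:,:,::-1].copy();t=manip.camera('top')[:,:,::-1]
a=cv2.resize(s[100:200,300:400],None,fx=4,fy=4,interpolation=2)
b=cv2.resize(s[270:360,300:400],None,fx=4,fy=4,interpolation=2)
m=np.zeros((400,800,3),np.uint8);m[:,:400]=a;m[:360,400:]=b
cv2.imwrite('pics/a4.png',m)
org=lambda h:(h[...,0]<25)&(h[...,1]>150)&(h[...,2]>195)
c,q,A=blob(s,(330,298,56,48),org); print('scr',rect(q,'side',48))
E
```

```text
clock: 11.4
eef_pos: [517.1, -295.4, 178.0]
eef_rot: [-3.141, -0.003, 2.647]
wrist_force: [-0.2, 0.4, 0.3]
finger_gap: 61.0
finger_force: 0.0
shift [ 0.09  0.34 -0.2 ] turn -0.02 clock 11.4 [ 517.1 -295.4  178. ] [-3.141e+00 -3.000e-03  2.647e+00] [-0.2  0.4  0.3] 60.959653267795474 0.0 j6 -1.66
scr (array([443.5, 269.5,  48. ]), array([28.7, 78.1, 28.4, 77.1]), np.float64(160.054086231068))
```

View pics/a4.png

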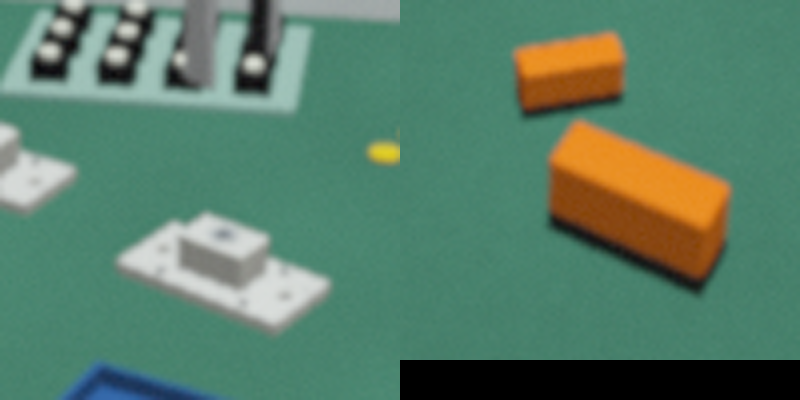

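The released scraper stands upright. The cover's hump ring is at about side px (356,158). I'll check its height by triangulation before going down.

```bash
python3 - <<'E'
from h import *
print(tri((356.1,157.9),(404.1,215.9)))
E
python3 go.py 518 -292 60 151.8
```

```text
(array([ 516.71505222, -290.31810722,   43.58556591]), np.float64(2.92800282356735))
shift [-0.04  0.15 11.82] turn -0.02 clock 11.5 [ 517.3 -293.3  178.2] [ 3.141e+00 -3.000e-03  2.648e+00] [-0.5  1.1 -1.1] 61.307219607445184 0.0 j6 -1.65
```

```bash
python3 -m creep '[[0.3,[0,0.1,4],0],[0.3,[0,0.1,8],0],[0.3,[0,0.1,11.5],0],[0.3,[0,0.1,13.5],0],[0.3,[0,0.1,14.5],0],[0.3,[0,0.1,14.9],0],[0.3,[0,0.1,14.9],0],[0.3,[0,0.1,14.9],0]]' 45; python3 go.py 518 -292 28 151.8
```

```text
clock: 12.3
eef_pos: [519.0, -290.9, 32.6]
eef_rot: [-3.141, 0.002, 2.651]
wrist_force: [-0.4, -0.3, 0.7]
finger_gap: 61.1
finger_force: 0.0
shift [ 0.04 -0.14  0.46] turn 0.02 clock 12.3 [ 519.  -290.9   32.6] [-3.141e+00  2.000e-03  2.651e+00] [-0.4 -0.3  0.7] 61.107095503331706 0.0 j6 -1.65
```

```bash
python3 -m creep '[[0.3,[0,-0.1,0.4],0],[0.3,[0,-0.1,0.4],0],[0.3,[0,-0.1,0.4],0],[-0.5,[0,-0.1,0.4],0],[-0.5,[0,-0.1,0.4],0],[-0.5,[0,-0.1,0.4],0],[-0.5,[0,-0.1,0.4],0],[-0.5,[0,-0.1,0.4],0],[-0.5,[0,-0.1,0.4],0]]' 45; python3 go.py 518 -292 28 151.8
```

```text
clock: 13.2
eef_pos: [518.1, -291.7, 27.5]
eef_rot: [3.141, 0.0, 2.651]
wrist_force: [0.8, 1.9, 0.5]
finger_gap: 35.9
finger_force: 45.0
shift [-0.   -0.03 -0.05] turn 0.01 clock 13.2 [ 518.1 -291.7   27.5] [3.141 0.    2.651] [0.8 1.9 0.5] 35.858096503191916 44.982789158821106 j6 -1.65
```

```bash
python3 -m creep '[[-0.5,[0,0,-2],0],[-0.5,[0,0,-5],0],[-0.5,[0,0,-9],0],[-0.5,[0,0,-12],0],[-0.5,[0,0,-13],0],[-0.5,[0,0,-13],0],[-0.5,[0,0,-13],0]]'; python3 go.py 544.6 5.2 140 160.4
```

```text
clock: 13.9
eef_pos: [517.5, -291.4, 155.5]
eef_rot: [3.141, -0.003, 2.651]
wrist_force: [-0.4, 0.7, -2.7]
finger_gap: 35.8
finger_force: 45.0
shift [11.59 27.44  1.58] turn -1.71 clock 13.9 [ 517.5 -291.4  155.5] [ 3.141e+00 -3.000e-03  2.651e+00] [-0.4  0.7 -2.7] 35.77449822640796 44.9814373254776 j6 -1.65
```

```bash
python3 -m creep '[[-0.5,[1.6,3.8,0],-0.2],[-0.5,[3.3,7.8,0],-0.5],[-0.5,[5,11.8,0],-0.8],[-0.5,[6.7,15.8,0],-1.1],[-0.5,[8.3,19.8,0],-1.4],[-0.5,[9.9,23.5,0.5],-1.7],[-0.5,[11,26,1],-1.7],[-0.5,[11.6,27.4,1.5],-1.7],[-0.5,[11.6,27.4,1.5],-1.7],[-0.5,[11.6,27.4,1.5],-1.7],[-0.5,[11.6,27.4,1.5],-1.7],[-0.5,[11.6,27.4,1.5],-1.7]]'; python3 go.py 544.6 5.2 140 160.4
python3 - <<'E'
from meas import *
s=manip.camera('side')[:,:,::-1];t=manip.camera('top')[:,:,::-1]
a=cv2.resize(s[140:260,270:400],None,fx=4,fy=4,interpolation=2)
b=cv2.resize(t[155:265,260:360],None,fx=2.8,fy=2.8,interpolation=2)
m=np.zeros((500,800,3),np.uint8);m[:480,:520]=a;m[:b.shape[0],520:520+b.shape[1]]=b
cv2.imwrite('pics/a5.png',m);cv2.imwrite('pics/s5.png',s);cv2.imwrite('pics/t5.png',t)
E
python3 go.py 544.6 5.2 140 160.4
```

```text
clock: 15.1
eef_pos: [545.0, 3.5, 142.5]
eef_rot: [-3.142, 0.0, 2.798]
wrist_force: [0.2, 0.7, -3.6]
finger_gap: 35.5
finger_force: 45.0
shift [0.09 0.15 0.25] turn -0.02 clock 15.1 [545.    3.5 142.5] [-3.142  0.     2.798] [ 0.2  0.7 -3.6] 35.5428169585904 44.98152673244476 j6 -1.29
shift [0.08 0.12 0.26] turn -0.02 clock 15.2 [545.    3.8 142.6] [3.142 0.    2.798] [ 0.   0.1 -2.7] 36.02710308402382 44.98140513896942 j6 -1.29
```

View pics/a5.png

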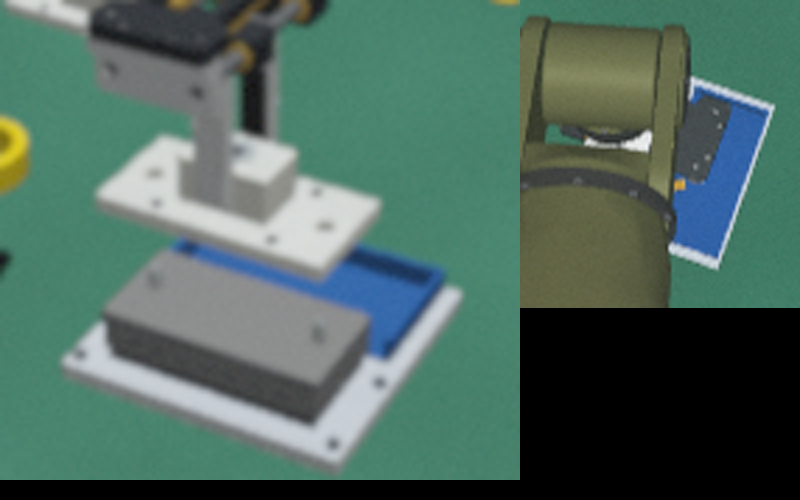

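The cover is held level over the face. In the crop its holes are at (153,174) and (326,227), and the dowels are at (153,278) and (318,332). I'll work out both positions in the same side view.

```bash
python3 - <<'E'
from meas import *
np.set_printoptions(precision=1,suppress=True)
s=cv2.imread('pics/s5.png')
def dark(im,cx,cy,r=4,ry=3):
    g=cv2.GaussianBlur(cv2.cvtColor(im,cv2.COLOR_BGR2GRAY),(0,0),.6).astype(float)
    x0,y0=int(round(cx))-r,int(round(cy))-ry
    p=g[y0:y0+2*ry+1,x0:x0+2*r+1]; W=np.clip(np.median(p)-5-p,0,None); Y,X=np.mgrid[y0:y0+2*ry+1,x0:x0+2*r+1]
    return np.array([(W*X).sum(),(W*Y).sum()])/W.sum()
px=lambda x,y:(270+(x+.5)/4-.5,140+(y+.5)/4-.5)
H=[dark(s,*px(153,174)),dark(s,*px(326,227))]; Hm=[px(153,174),px(326,227)]
D=[px(153,278),px(318,332)]
for nm,L,z in [('holes',H,125.3),('holes eye',Hm,125.3),('dowels z55',D,55)]:
    P=[plane('side',u,z) for u in L]; v=P[0]-P[1]; print(nm,L,P,'mid',(P[0]+P[1])/2,np.linalg.norm(v),np.degrees(np.arctan2(v[1],v[0])))
g=cv2.cvtColor(s,cv2.COLOR_BGR2GRAY)
for d in D:print(g[int(d[1])-5:int(d[1])+6,int(d[0])-4:int(d[0])+6])
# expected dowel pixels from estimate
e=np.array([.942,-.335,0])
for k in(54,-54):
    b=np.array([544.6,5.2,0])+k*e; print('exp base/top',proj('side',b+[0,0,48]),proj('side',b+[0,0,62]))
E
```

```text
holes [array([308.2, 182.8]), array([350.9, 196. ])] [array([594.3, -16.1, 125.3]), array([492.3,  20.5, 125.3])] mid [543.3   2.2 125.3] 108.32992652594943 -19.78000526277893
holes eye [(307.875, 183.125), (351.125, 196.375)] [array([594.7, -14.8, 125.3]), array([491.8,  21.7, 125.3])] mid [543.2   3.4 125.3] 109.19516290102034 -19.551960321851393
dowels z55 [(307.875, 209.125), (349.125, 222.625)] [array([596.2, -11.1,  55. ]), array([494.3,  23.9,  55. ])] mid [545.3   6.4  55. ] 107.79990482569613 -18.958008347866226
[[113 109 112 113 119 130 138 142 142 142]
 [111 112 114 117 130 142 146 144 141 142]
 [111 111 118 128 138 147 146 145 141 142]
 [112 117 129 133 135 140 141 140 141 143]
 [119 129 136 134 126 126 132 134 141 142]
 [128 137 140 133 120 118 126 130 136 141]
 [138 141 141 134 121 116 122 129 139 141]
 [141 141 140 134 127 120 125 132 136 141]
 [142 142 141 139 134 130 132 137 141 143]
 [141 142 140 142 139 139 139 140 142 142]
 [142 143 142 142 141 140 142 142 142 142]]
[[141 142 141 142 139 141 142 140 139 137]
 [142 142 141 142 144 144 143 143 142 142]
 [143 140 142 144 146 145 143 141 143 142]
 [142 143 141 139 142 145 143 142 141 142]
 [143 142 137 131 128 137 139 141 143 143]
 [142 139 135 120 117 124 135 141 142 142]
 [142 142 133 117 111 120 130 139 143 142]
 [143 141 133 118 113 119 130 138 140 143]
 [143 140 137 127 123 122 133 140 141 142]
 [142 140 140 138 133 135 139 141 142 142]
 [142 144 142 141 140 140 141 144 144 139]]
exp base/top [308.4 211.1] [308.3 206.3]
exp base/top [349.3 224.9] [349.5 220. ]
```

```bash
python3 go.py 545.8 5.5 96 160.4; python3 -m creep '[[-0.5,[0,0.1,1],0],[-0.5,[0,0.1,2.5],0],[-0.5,[0,0.1,3.8],0],[-0.5,[0,0.1,4.6],0],[-0.5,[0,0.1,4.6],0],[-0.5,[0,0.1,4.6],0],[-0.5,[0,0.1,4.6],0]]'; python3 go.py 545.8 5.5 80 160.4
```

```text
shift [-0.02  0.19  4.66] turn -0.02 clock 15.2 [545.    3.8 142.6] [3.142 0.    2.798] [ 0.   0.1 -2.7] 36.02710308402382 44.98140513896942 j6 -1.29
clock: 15.9
eef_pos: [545.6, 5.5, 97.0]
eef_rot: [3.141, 0.001, 2.799]
wrist_force: [0.1, 0.2, -2.4]
finger_gap: 35.7
finger_force: 45.0
shift [-0.02  0.01  1.7 ] turn -0.01 clock 15.9 [545.6   5.5  97. ] [3.141e+00 1.000e-03 2.799e+00] [ 0.1  0.2 -2.4] 35.68199064629793 44.981516003608704 j6 -1.29
```

```bash
python3 -m creep '[[-0.5,[0,0,0.3],0],[-0.5,[0,0,0.6],0],[-0.5,[0,0,0.9],0],[-0.5,[0,0,1.1],0],[-0.5,[0,0,1.3],0],[-0.5,[0,0,1.3],0],[-0.5,[0,0,1.3],0]]'; python3 go.py 545.8 5.5 76 160.4
```

```text
clock: 16.6
eef_pos: [545.3, 5.6, 83.4]
eef_rot: [3.142, -0.0, 2.799]
wrist_force: [0.8, 1.1, -2.3]
finger_gap: 35.8
finger_force: 45.0
shift [-0.05  0.01  0.74] turn -0.01 clock 16.6 [545.3   5.6  83.4] [ 3.142 -0.     2.799] [ 0.8  1.1 -2.3] 35.84276032784351 44.979532957077026 j6 -1.29
```

```bash
python3 -m creep '[[-0.5,[0,0,0.2],0],[-0.5,[0,0,0.4],0],[-0.5,[0,0,0.6],0],[-0.5,[0,0,0.7],0],[-0.5,[0,0,0.7],0],[-0.5,[0,0,0.7],0]]'; python3 go.py 545.8 5.5 70 160.4
```

```text
clock: 17.2
eef_pos: [545.4, 5.6, 76.4]
eef_rot: [3.141, 0.0, 2.799]
wrist_force: [3.4, 3.5, -2.4]
finger_gap: 35.8
finger_force: 45.0
shift [-0.04  0.01  0.64] turn -0.01 clock 17.2 [545.4   5.6  76.4] [3.141 0.    2.799] [ 3.4  3.5 -2.4] 35.81861779150953 44.985902309417725 j6 -1.29
```

```bash
python3 -m creep '[[-0.5,[0,0.05,0.1],0],[-0.5,[0,0.05,0.2],0],[-0.5,[0,0.05,0.3],0],[-0.5,[0,0.05,0.4],0],[-0.5,[0,0.05,0.5],0],[-0.5,[0,0.05,0.5],0],[-0.5,[0,0.05,0.5],0]]'; python3 go.py 545.8 5.5 70 160.4
```

```text
clock: 17.9
eef_pos: [545.5, 5.8, 72.1]
eef_rot: [-3.142, 0.0, 2.799]
wrist_force: [-2.3, 2.2, 8.4]
finger_gap: 35.6
finger_force: 45.0
shift [-0.04 -0.02  0.21] turn -0.01 clock 17.9 [545.5   5.8  72.1] [-3.142  0.     2.799] [-2.3  2.2  8.4] 35.59484378000577 44.98315930366516 j6 -1.28
```

```bash
python3 -m creep '[[-0.5,[0,0,0.1],0],[-0.5,[0,0,0.2],0],[-0.5,[0,0,0.25],0],[-0.5,[0,0,0.3],0],[-0.5,[0,0,0.3],0],[-0.5,[0,0,0.3],0]]' 60; python3 go.py 545.8 5.5 70 160.4
```

```text
clock: 18.5
eef_pos: [545.6, 5.8, 70.4]
eef_rot: [3.142, 0.001, 2.799]
wrist_force: [-12.1, 2.4, 24.4]
finger_gap: 35.4
finger_force: 60.0
shift [-0.03 -0.02  0.04] turn -0.01 clock 18.5 [545.6   5.8  70.4] [3.142e+00 1.000e-03 2.799e+00] [-12.1   2.4  24.4] 35.38981795645138 59.990885853767395 j6 -1.28
```

```bash
python3 -m creep '[[-0.5,[0.05,0,0],0],[-0.5,[0.05,0,0],0],[-0.5,[0.05,0,0],0],[-0.5,[0.05,0,0],0],[-0.5,[0.05,0,0],0]]'; python3 go.py 545.8 5.5 70 160.4
python3 - <<'E'
from meas import *
s=manip.camera('side')[:,:,::-1];t=manip.camera('top')[:,:,::-1]
a=cv2.resize(s[160:260,280:400],None,fx=4.2,fy=4.2,interpolation=2)
b=cv2.resize(t[165:265,265:360],None,fx=3,fy=3,interpolation=2)
m=np.zeros((500,800,3),np.uint8);m[:a.shape[0],:a.shape[1]]=a;m[:b.shape[0],510:510+b.shape[1]]=b
c=cv2.resize(s[280:360,320:400],None,fx=2.4,fy=2.4);m[305:305+c.shape[0]-0,510:510+c.shape[1]]=c[:195]
cv2.imwrite('pics/a6.png',m)
E
```

```text
clock: 19.0
eef_pos: [545.5, 5.8, 70.4]
eef_rot: [3.141, 0.002, 2.799]
wrist_force: [-7.6, 1.1, 22.7]
finger_gap: 35.1
finger_force: 60.0
shift [-0.04 -0.02  0.04] turn -0.01 clock 19.0 [545.5   5.8  70.4] [3.141e+00 2.000e-03 2.799e+00] [-7.6  1.1 22.7] 35.140233707888335 59.98980224132538 j6 -1.28
```

View pics/a6.png

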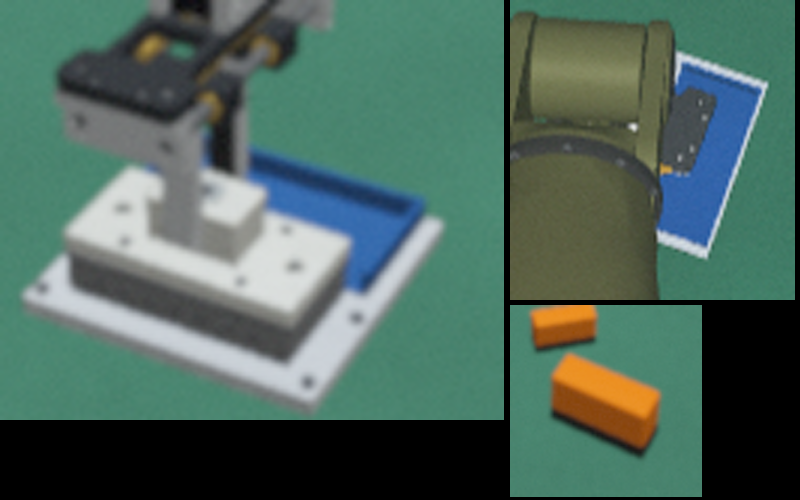

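The cover sits flush on the lower half, pressed to its stop at 23 N. The dowels show in the holes at crop px (122,208) and (295,266), and the scraper is standing upright.

```bash
python3 -c "from cell import manip; print(manip.sign_off())"
```

```text
the job is handed in; nothing more can be done
None
```

The job is handed in at about 19 s, no verdict returned: three chips swept into the tray, scraper upright on the bench, and the cover on the dowels, held pressed with about 23 N at the height of the stop.

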